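# Wedge the tapering lid home on the dice box

### The arm

A 7-joint arm with a two-finger parallel gripper is mounted at the origin on the work surface. World frame = base frame: x ahead of the robot, y to its left, z up, the work surface at z = 0. Lengths are in mm, angles in rad, forces in N, time in s.
With the tool pointing down it reaches from about 350 to 900 mm from the base axis. Payload 8.1 kg.
Tool frame: the origin (TCP) lies on the mounting face of the last link; the fingertips stand 178 mm ahead of it and the grasp point (between the pads) lies 159 mm ahead of it; z points along the fingers, y is the line along which they close (so a half turn about z gives the same grasp; the last joint's range is limited). The gripper opens to 92 mm and grips with 3 to 60 N. Pads are 19 mm wide; open, the fingers measure 130 mm over their backs; the gripper's body (75 mm by 190 mm) begins 47 mm behind the grasp point.
Start: joints at [1.238, 0.434, 0.025, 1.573, -0.012, 1.134, -0.075], TCP at [142.339, -608.582, 404.742] pointing down, gripper open.
Joint ranges: [-2.62, 2.62], [-0.44, 2.09], [-1.27, 1.32], [0.08, 2.57], [-1.32, 4.46], [0.12, 2], [-2.74, 2.74]. Speed limits (rad/s): [2.22, 2.22, 3.01, 3.01, 3.14, 3.14, 3.14].

### API

Orientations are given as a rotation vector (axis times angle).
In Python, from station import get_obs, get_image, calibration, finish_job gives the robot as it stands. The module is installed in compiled form; this text tells all that it offers.
- The arm moves only by the tool jog_arm, never from a script. Its argument "moves" is a list of rows, each an object with "rotation": the turn, a rotation vector about the tool's x, y, z in rad, a list of three; "slide": the shift along the tool's x, y, z in cm, a list of three; "claw": the closure in counts, from 0 (fully open) to 255 (shut). In form: [{"rotation": [ax, ay, az], "slide": [tx, ty, tz], "claw": claw}, ...]. A call has 1 to 20 rows; each row shifts and turns the commanded pose from where the row before left it, along the tool's axes as they then stand; what a row does not reach is not made up. A row lasts 1/8 s, in which the tool goes at most 62.5 mm and 10.7 degrees, less where a joint would pass 70% of its speed; a pose out of reach is approached as far as the arm can. A call is refused whole if a number of a shift passes 6.25 or a number of a turn 0.188, either way. A call with a gripper value outside its range is refused whole. The fingers move at their own pace and stop on an object; the grip force is fixed at half the most. Time passes only in rows, so rows that do not move let the fingers close. It gives the time, the measured TCP pose, the force, the opening and the grip force at its end, in the units of the state.
- get_obs(): the state, without advancing time (a new reading comes with each control period).
- get_image(name): name is "scene" or "top"; returns the picture (384x512x3 uint8, red, green, blue); there is no depth.
- calibration(name): a dict with "fovy" (degrees; the focal length in pixels is half the picture's height over the tangent of half this angle, whatever the lens; pixels are square), "cx", "cy" (the principal point, pixels), "position" and "rotation" of the camera in the world. Camera axes: x right, y down, z forward; pixel columns grow to the right and rows downward; lengths in mm; the calibration is good to about 2 mm. A picture is of the moment at which its call begins. calibration takes no time and is no camera call.
- finish_job(): hands the job in; it is judged then, once.
The state is a dict: "time_s": time; "q": joint angles; "dq": joint speeds; "tau": joint torques, N m; "eef_pos": TCP position; "eef_rot": TCP orientation; "wrist_force": force on the tool from outside, world axes, zero at the start; "moment": the same for the moment, N m; "grip_width": opening from 0.0 (shut) to 1.0 (fully open); "finger_force": force on a finger pad.
Only numpy, scipy, OpenCV 4.12 (cv2) and the standard library are available. Lean on these libraries where they do the work, as an engineer would, in place of code of your own. Each camera call takes 0.05 s, during which the arm holds its last target. There are 200 camera calls.

### The job

The game is over and the five dice are back in the well of the beech dice box: close it with the lid that narrows towards one end, not the rectangular one, which stays where it is. Set the lid flat on the deck at the wide, robot-side end of the two converging dovetail rails, between them and narrow end first, then push it firmly along the rails until it wedges tight over the dice, and let go.

Things in the scene. Friction and masses are not known exactly. Their poses are not given: they have to be found in the camera images.
- taper_lid: Right lid: loose beech plate (0.08-0.17 kg), 100 mm long, 12 thick, a symmetric trapezium in plan: underside 104 mm wide at x=-50, 72 at x=+50; long edges dovetailed, leaning in 20 degrees, so the top is 4.4 mm narrower a side. Round knob, 26 mm diameter, at its centre from z=12 to 46: grip it in any direction. Starts flat on the table. Origin: centre of underside; +x to the narrow end, z up.
- dice_box: Beech box fixed to the table, 200 (x) by 150 mm (y), flat deck at z=35. Two darker dovetail rails, 13 mm high, run on the deck from x=-50 to 97 and converge to +x with the lid's taper and undercut: 115 mm apart at deck level at x=-50, 68 at x=97, open at both ends, no end stop. Well with five blue dice at x=2 to 72, y within 25; deck bare before x=-50. Origin: centre of underside; z up.
- way_home (a point): Point on the box's deck (x=35, y=0, z=35 mm in its frame, same axes) where the lid's origin is when both rails stop it; a firm push (10-20 N) moves it on about 1 mm. Each 10 mm short leaves 1.6 mm slack a side. 80 mm short, the lid lies wholly on the deck and can be lowered in from above with 8 mm to spare a side; nearer than 28 mm it cannot. Pushed freely from behind the knob it centres itself.
- square_lid: Wrong lid, to be left alone: a loose rectangular beech plate 100 mm (x) by 90 mm (y), 12 mm thick, with the same round knob. Origin: centre of the underside.
Things that resemble listed ones, but are neither listed nor needed, are in the scene too. Leave any black look-alike of the dice_box alone. What is shaped like the taper_lid but pink is not meant.

How it is judged (in metres and radians):
On the way, in this order (a step that is already met when the one before it is completed fails the run):
1. the tapering lid lies on the deck in the way, still at least 23 mm short of home (x of taper_lid in the frame of dice_box between -0.1 and 0.012 m and y of taper_lid in the frame of dice_box between -0.02 and 0.02 m and z of taper_lid in the frame of dice_box between 0.03 and 0.041 m), for 0.1 s.
2. the lid is pushed tight between the rails: within 10 mm of home, pressing on the box with more than 4 N (x of taper_lid in the frame of dice_box above 0.025 m and contact force between taper_lid and dice_box above 4 N), for 0.05 s.
At the end, for the whole second after the job is handed in: The tapering lid is at rest, flat on the deck (within 5 mm) between the rails, not more than 10 mm short of the place where it first touches both rails and not more than 15 mm past it, centred within 10 mm and in line with the way within 10 degrees (x of taper_lid in the frame of dice_box between 0.025 and 0.05 m and y of taper_lid in the frame of dice_box between -0.01 and 0.01 m and z of taper_lid in the frame of dice_box between 0.03 and 0.04 m and angle between the x axis of taper_lid and the x axis of dice_box, either way round below 0.17 rad and angle between taper_lid's own z axis and vertical below 0.12 rad and linear speed of taper_lid below 0.02 m/s).
It fails at once if the rectangular lid is moved more than 30 mm (distance of square_lid from where it was at the start of the episode above 0.03 m).
It also fails if it takes over 45 s, if anything falls off the work surface, if the arm or the gripper's body presses on something with over 40 N, if the wrist force passes 120 N, or if a joint passes its speed limit or range.

## Working session

There is one attempt and no reset: what is moved stays moved. The work goes in short steps, Python scripts to look and compute and a tool call to move; the robot and the scene stay as the last step left them, time stands still between calls to the robot, and variables do not carry over. Pictures are saved under pics/ and viewed, at most 10 in all, crops included, and the job is handed in when it is done.

Besides the shell and the picture viewer there is one more tool, called as name(argument=value, ...) on one line, values as JSON. jog_arm: Moves the arm, as the interface text tells. Its arguments: {"type":"object","properties":{"moves":{"type":"array","items":{"type":"object","properties":{"rotation":{"type":"array","items":{"type":"number"}},"slide":{"type":"array","items":{"type":"number"}},"claw":{"type":"number"}}}}},"required":["moves"]}

```bash
mkdir -p pics
python3 - <<'E'
from station import *
import cv2
for n in("scene","top"):
    im=get_image(n); cv2.imwrite(f"pics/{n}0.png",im[:,:,::-1]); print(calibration(n))
o=get_obs(); print(o["time_s"],o["eef_pos"],o["eef_rot"],o["wrist_force"])
E
```

```text
{'fovy': 54.38078967614499, 'cx': 249.15037155142622, 'cy': 197.55358539051628, 'position': array([1101.79871151,  411.81320793,  678.48703189]), 'rotation': array([-1.19210902, -2.18016636,  1.06549602])}
{'fovy': 50.3169596645111, 'cx': 258.1170747020301, 'cy': 200.559469322416, 'position': array([ 256.49073167,  -20.22761528, 1274.87884819]), 'rotation': array([-2.1194784 ,  2.17149474, -0.15029534])}
0.1 [ 142.29178143 -608.38493585  404.02714385] [-3.11951840e+00 -3.59909769e-01  4.63102510e-04] [ 0.31407701 -0.65722299 -0.82530615]
```

View pics/top0.png

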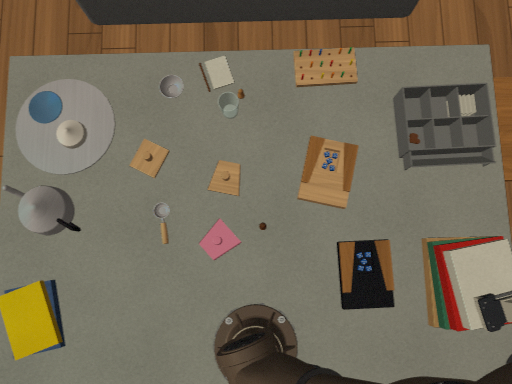

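View pics/scene0.png

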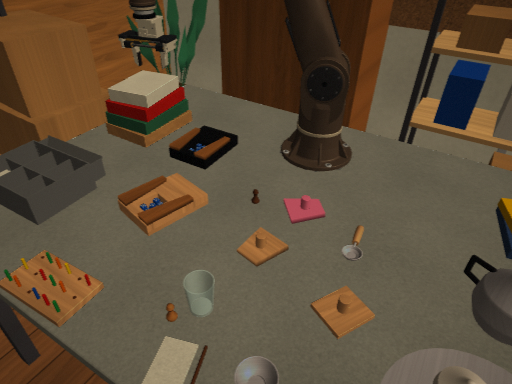

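Top view: there are beech lids at (149,157) and (226,178), and a pink one at (219,239). The beech box is at (328,172) and its black look-alike at (365,273). (226,178) looks like the tapered lid, so I'll enlarge it to check.

Run:
```python
import cv2
im=cv2.imread("pics/top0.png")
c=im[125:220,120:250]; d=im[125:220,285:370]
c=cv2.hconcat([c,d])
cv2.imwrite("pics/crop0.png",cv2.resize(c,None,fx=3.7,fy=3.7,interpolation=cv2.INTER_CUBIC))
```

```text
(no output)
```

View pics/crop0.png

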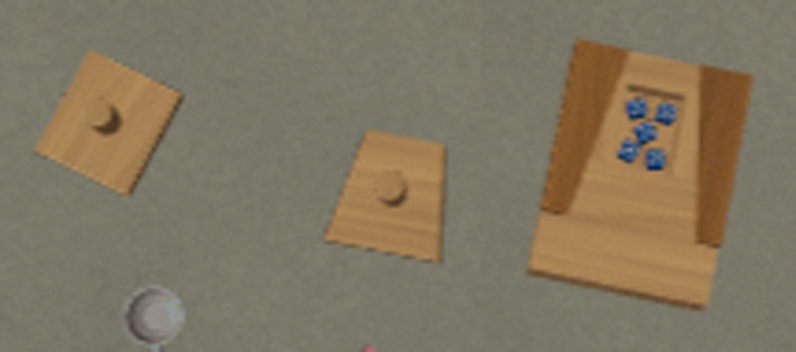

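The crop confirms it: (226,178) tapers with its narrow end up, and (149,157) is rectangular. The brown-railed beech box has its wide end towards the robot. Next I'll fit the poses from the corners.

```bash
cat > h.py <<'E'
import numpy as np, cv2
from scipy.spatial.transform import Rotation as R
from scipy.optimize import least_squares
from station import *
def proj(P,n="top"):
    c=calibration(n); f=192/np.tan(np.radians(c["fovy"]/2))
    p=R.from_rotvec(c["rotation"]).inv().apply(np.asarray(P,float)-c["position"])
    return p[:,:2]/p[:,2:]*f+[c["cx"],c["cy"]]
def place(P,s):
    return R.from_euler("z",s[2]).apply(P)+[s[0],s[1],0]
def fit(P,uv,x0,n="top"):
    r=least_squares(lambda s:(proj(place(P,[s[0],s[1],s[2]/100]),n)-uv).ravel(),[x0[0],x0[1],0],x_scale=[100,100,30])
    return np.array([r.x[0],r.x[1],r.x[2]/100]), np.round(r.fun,2)
E
python3 - <<'E'
from h import *
L=np.array([[50,36,0],[50,-36,0],[-50,52,0],[-50,-52,0],[0,0,46]],float)
u=np.array([[367,131],[446,146],[325,240],[440,262],[390,183]])/3.7+[120,125]
print(fit(L,u,[500,50]))
B=np.array([[97,75,48],[97,-75,48],[-50,75,48],[-50,-75,48],[-100,75,35],[-100,-75,35]],float)
v=np.array([[576,40],[753,74],[541,211],[716,246],[529,269],[705,302]])/3.7+[155,125]
print(fit(B,v,[500,-200]))
E
```

```text
(array([ 5.16647577e+02,  8.00333792e+01, -2.18717344e-01]), array([-0.39, -0.07,  0.32,  0.11, -0.52, -0.23,  0.59,  0.09, -0.  ,
        0.09]))
(array([ 5.21165864e+02, -2.35524858e+02, -2.32807370e-01]), array([-0.39, -0.22, -0.51,  0.26, -0.07, -0.84,  1.09, -0.28, -0.4 ,
       -0.03,  0.26,  1.09]))
```

jog_arm(moves=[{"rotation":[0,0,-0.185],"slide":[0,0,0],"claw":0},{"rotation":[0,0,-0.185],"slide":[0,0,0],"claw":0},{"rotation":[0,0,-0.185],"slide":[0,0,0],"claw":0},{"rotation":[0,0,-0.185],"slide":[0,0,0],"claw":0},{"rotation":[0,0,-0.185],"slide":[0,0,0],"claw":0},{"rotation":[0,0,-0.185],"slide":[0,0,0],"claw":0},{"rotation":[0,0,0],"slide":[0,0,0],"claw":0}])

```text
time_s: 0.98
eef_pos: [142.1, -608.5, 404.3]
eef_rot: [-2.464, -1.948, -0.001]
wrist_force: [0.8, 0.0, 0.6]
grip_width: 1.001
finger_force: 0.0
```

jog_arm(moves=[{"rotation":[0,0,0],"slide":[4.7,1.3,0],"claw":0},{"rotation":[0,0,0],"slide":[4.7,1.3,0],"claw":0},{"rotation":[0,0,0],"slide":[4.7,1.3,0],"claw":0},{"rotation":[0,0,0],"slide":[4.7,1.3,0],"claw":0},{"rotation":[0,0,0],"slide":[4.7,1.3,0],"claw":0},{"rotation":[0,0,0],"slide":[4.7,1.3,0],"claw":0},{"rotation":[0,0,0],"slide":[4.7,1.3,0],"claw":0},{"rotation":[0,0,0],"slide":[4.7,1.3,0],"claw":0},{"rotation":[0,0,0],"slide":[4.7,1.3,0],"claw":0},{"rotation":[0,0,0],"slide":[4.7,1.3,0],"claw":0},{"rotation":[0,0,0],"slide":[4.7,1.3,0],"claw":0},{"rotation":[0,0,0],"slide":[4.7,1.3,0],"claw":0},{"rotation":[0,0,0],"slide":[4.7,1.3,0],"claw":0},{"rotation":[0,0,0],"slide":[4.7,1.3,0],"claw":0},{"rotation":[0,0,0],"slide":[4.7,1.3,0],"claw":0},{"rotation":[0,0,0],"slide":[4.7,1.3,0],"claw":0},{"rotation":[0,0,0],"slide":[0,0,0],"claw":0},{"rotation":[0,0,0],"slide":[0,0,0],"claw":0}])

```text
time_s: 3.22
eef_pos: [516.8, 75.4, 404.3]
eef_rot: [-2.465, -1.947, 0.002]
wrist_force: [-0.3, -1.1, -0.6]
grip_width: 0.998
finger_force: 0.0
```

```bash
cat >> h.py <<'E'
def tool(target=None):
    o=get_obs(); r=R.from_rotvec(o["eef_rot"]); m=r.as_matrix()
    print("t",round(o["time_s"],2),"pos",np.round(o["eef_pos"],1),"yaw_y",np.round(np.arctan2(m[1,1],m[0,1]),4),"z",np.round(m[:,2],4),"F",np.round(o["wrist_force"],1),"w",round(o["grip_width"],3),"ff",o["finger_force"])
    if target is not None: print("go cm",np.round(r.inv().apply(np.array(target)-o["eef_pos"])/10,2))
E
python3 - <<'E'
from h import *
tool([516.6,80,193])
im=get_image("scene"); cv2.imwrite("pics/s1.png",cv2.resize(im[200:330,190:400,::-1],None,fx=3,fy=3))
E
```

```text
t 3.23 pos [516.8  75.4 404.3] yaw_y -0.2337 z [-1.1e-03 -6.0e-04 -1.0e+00] F [-0.3 -1.1 -0.6] w 0.998 ff 0.0
go cm [ 0.46 -0.11 21.13]
```

jog_arm(moves=[{"rotation":[0,0,0],"slide":[0.46,-0.1,4.5],"claw":0},{"rotation":[0,0,0],"slide":[0,0,4.5],"claw":0},{"rotation":[0,0,0],"slide":[0,0,4.5],"claw":0},{"rotation":[0,0,0],"slide":[0,0,3.5],"claw":0},{"rotation":[0,0,0],"slide":[0,0,2.2],"claw":0},{"rotation":[0,0,0],"slide":[0,0,1.6],"claw":0},{"rotation":[0,0,0],"slide":[0,0,0.3],"claw":0},{"rotation":[0,0,0],"slide":[0,0,0],"claw":0}])

```text
time_s: 4.28
eef_pos: [517.4, 80.3, 194.3]
eef_rot: [2.463, 1.949, 0.001]
wrist_force: [-0.5, 0.3, -0.0]
grip_width: 1.003
finger_force: 0.0
```

Run:
```python
from h import *
tool([516.6,80,193])
im=get_image("scene"); cv2.imwrite("pics/s2.png",cv2.resize(im[170:300,190:340,::-1],None,fx=4,fy=4))
```

```text
t 4.28 pos [517.4  80.3 194.3] yaw_y -0.2319 z [ 8.e-04 -0.e+00 -1.e+00] F [-0.5  0.3 -0. ] w 1.003 ff 0.0
go cm [-0.04 -0.07  0.13]
```

View pics/s2.png

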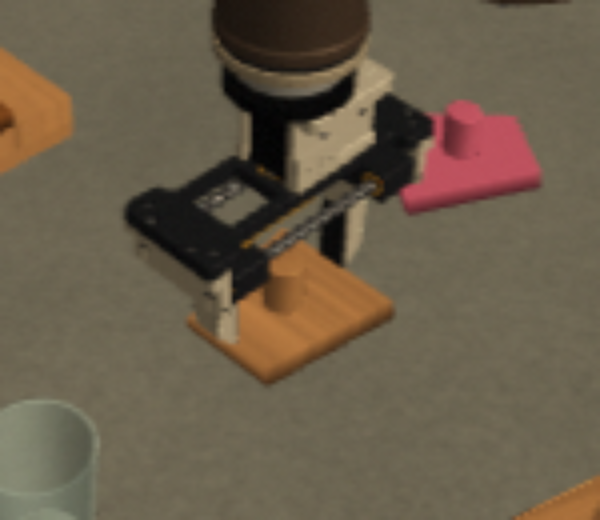

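The open fingers stand over the lid with the knob between them, at crop (285,290). The pink lid is clear. Now I'll close and lift.

jog_arm(moves=[{"slide":[0,0,0],"rotation":[0,0,0],"claw":255},{"slide":[0,0,0],"rotation":[0,0,0],"claw":255},{"slide":[0,0,0],"rotation":[0,0,0],"claw":255},{"slide":[0,0,0],"rotation":[0,0,0],"claw":255},{"slide":[0,0,0],"rotation":[0,0,0],"claw":255},{"slide":[0,0,0],"rotation":[0,0,0],"claw":255},{"slide":[0,0,0],"rotation":[0,0,0],"claw":255},{"slide":[0,0,0],"rotation":[0,0,0],"claw":255}])

```text
time_s: 5.32
eef_pos: [517.1, 80.5, 193.7]
eef_rot: [-2.463, -1.951, 0.0]
wrist_force: [-0.3, -0.1, -0.6]
grip_width: 0.281
finger_force: 30.0
```

jog_arm(moves=[{"slide":[0,0,-1],"rotation":[0,0,0],"claw":255},{"slide":[0,0,-2],"rotation":[0,0,0],"claw":255},{"slide":[0,0,-3],"rotation":[0,0,0],"claw":255},{"slide":[0,0,-3],"rotation":[0,0,0],"claw":255},{"slide":[0,0,-3],"rotation":[0,0,0],"claw":255},{"slide":[0,0,0],"rotation":[0,0,0],"claw":255},{"slide":[0,0,0],"rotation":[0,0,0],"claw":255}])

```text
time_s: 6.2
eef_pos: [516.8, 80.2, 313.4]
eef_rot: [2.463, 1.95, -0.001]
wrist_force: [-0.3, -0.8, -1.6]
grip_width: 0.275
finger_force: 30.0
```

Run:
```python
from h import *
tool([477.4,-225.1,313])
im=get_image("scene"); cv2.imwrite("pics/s3.png",cv2.resize(im[110:290,170:370,::-1],None,fx=3,fy=3))
im=get_image("top"); cv2.imwrite("pics/t3.png",cv2.resize(im[125:220,170:300,::-1],None,fx=4,fy=4))
```

```text
t 6.2 pos [516.8  80.2 313.4] yaw_y -0.2313 z [-5.e-04 -4.e-04 -1.e+00] F [-0.3 -0.8 -1.6] w 0.275 ff 29.999800622463226
go cm [-30.62   3.17   0.05]
```

View pics/s3.png

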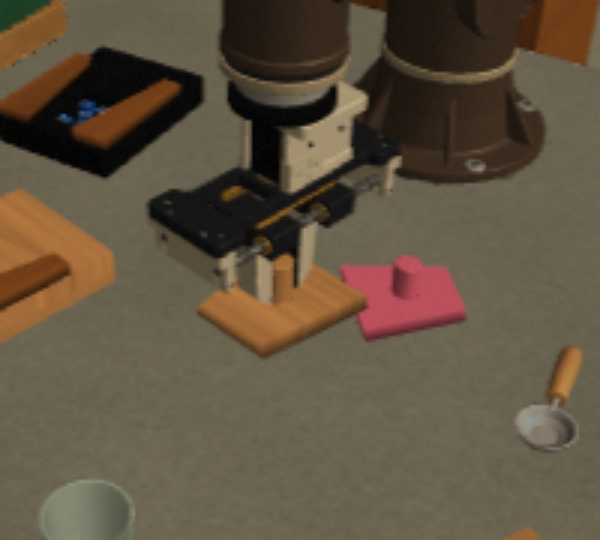

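jog_arm(moves=[{"slide":[-2,0.2,0],"rotation":[0,0,0],"claw":255},{"slide":[-3.5,0.35,0],"rotation":[0,0,0],"claw":255},{"slide":[-4,0.4,0],"rotation":[0,0,0],"claw":255},{"slide":[-4,0.4,0],"rotation":[0,0,0],"claw":255},{"slide":[-4,0.4,0],"rotation":[0,0,0],"claw":255},{"slide":[-4,0.4,0],"rotation":[0,0,0],"claw":255},{"slide":[-4,0.4,0],"rotation":[0,0,0],"claw":255},{"slide":[-3.1,0.4,0],"rotation":[0,0,0],"claw":255},{"slide":[-2,0.2,0],"rotation":[0,0,0],"claw":255},{"slide":[0,0,2],"rotation":[0,0,0],"claw":255},{"slide":[0,0,2],"rotation":[0,0,0],"claw":255},{"slide":[0,0,0],"rotation":[0,0,0],"claw":255}])

```text
time_s: 7.8
eef_pos: [476.8, -224.4, 271.8]
eef_rot: [-2.459, -1.948, 0.003]
wrist_force: [-0.2, 0.9, -0.8]
grip_width: 0.279
finger_force: 30.0
```

Run:
```python
from h import *
tool([477.4,-225.1,194.3+35])
o=get_obs()
im=get_image("scene")[:,:,::-1].copy()
S=4; x0,y0=100,140
c=cv2.resize(im[y0:y0+110,x0:x0+150],None,fx=S,fy=S,interpolation=cv2.INTER_CUBIC)
def draw(P,s,col,z=0):
    w=place(np.array(P,float),s); w[:,2]+=z
    q=(proj(w,"scene")-[x0,y0])*S+S/2
    cv2.polylines(c,[np.round(q).astype(int)],True,col,1)
b=[521.2,-235.5,-.233]
draw([[100,75,35],[100,-75,35],[-100,-75,35],[-100,75,35]],b,(255,0,0))
draw([[97,75,48],[97,34,35],[-50,57.5,35],[-50,75,48]],b,(0,255,0))
draw([[50,36,0],[50,-36,0],[-50,-52,0],[-50,52,0]],[o["eef_pos"][0],o["eef_pos"][1],-.219],(0,0,255),o["eef_pos"][2]-194)
cv2.imwrite("pics/s4.png",c)
```

```text
t 7.8 pos [ 476.8 -224.4  271.8] yaw_y -0.2308 z [-0.004   0.0019 -1.    ] F [-0.2  0.9 -0.8] w 0.279 ff 29.999832808971405
go cm [-0.06  0.09  4.25]
```

View pics/s4.png

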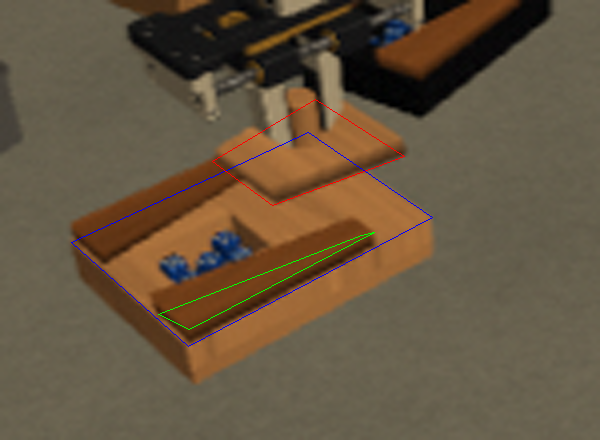

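The overlays match both the box and the held lid to within a few mm. Lowering.

jog_arm(moves=[{"slide":[-0.06,0.1,1],"rotation":[0,0,0],"claw":255},{"slide":[0,0,1],"rotation":[0,0,0],"claw":255},{"slide":[0,0,1],"rotation":[0,0,0],"claw":255},{"slide":[0,0,0.6],"rotation":[0,0,0],"claw":255},{"slide":[0,0,0.4],"rotation":[0,0,0],"claw":255},{"slide":[0,0,0.2],"rotation":[0,0,0],"claw":255},{"slide":[0,0,0.1],"rotation":[0,0,0],"claw":255},{"slide":[0,0,0],"rotation":[0,0,0],"claw":255},{"slide":[0,0,0],"rotation":[0,0,0],"claw":255}])

```text
time_s: 8.98
eef_pos: [478.6, -225.4, 230.9]
eef_rot: [2.463, 1.95, 0.0]
wrist_force: [-0.0, -0.6, -1.4]
grip_width: 0.278
finger_force: 30.0
```

Run:
```python
from h import *
tool([477.4,-225.1,194.3+35])
```

```text
t 8.97 pos [ 478.6 -225.4  230.9] yaw_y -0.2311 z [ 3.e-04 -2.e-04 -1.e+00] F [-0.  -0.6 -1.4] w 0.278 ff 29.99982476234436
go cm [ 0.01 -0.12  0.16]
```

jog_arm(moves=[{"slide":[0,0,0.1],"rotation":[0,0,0],"claw":255},{"slide":[0,0,0.1],"rotation":[0,0,0],"claw":255},{"slide":[0,0,0],"rotation":[0,0,0],"claw":255},{"slide":[0,0,0],"rotation":[0,0,0],"claw":130},{"slide":[0,0,0],"rotation":[0,0,0],"claw":130},{"slide":[0,0,0],"rotation":[0,0,0],"claw":130},{"slide":[0,0,0],"rotation":[0,0,0],"claw":130}])

```text
time_s: 9.85
eef_pos: [478.5, -225.4, 228.7]
eef_rot: [2.463, 1.951, -0.0]
wrist_force: [-0.4, -0.5, -1.2]
grip_width: 0.488
finger_force: 0.0
```

Run:
```python
from h import *
tool([477.4,-225.1,194.3+35])
im=get_image("scene")[:,:,::-1]
cv2.imwrite("pics/s5.png",cv2.resize(im[140:250,100:250],None,fx=4,fy=4,interpolation=cv2.INTER_CUBIC))
```

```text
t 9.85 pos [ 478.5 -225.4  228.7] yaw_y -0.2311 z [ 0. -0. -1.] F [-0.4 -0.5 -1.2] w 0.488 ff 0.0
go cm [ 0.   -0.12 -0.06]
```

View pics/s5.png

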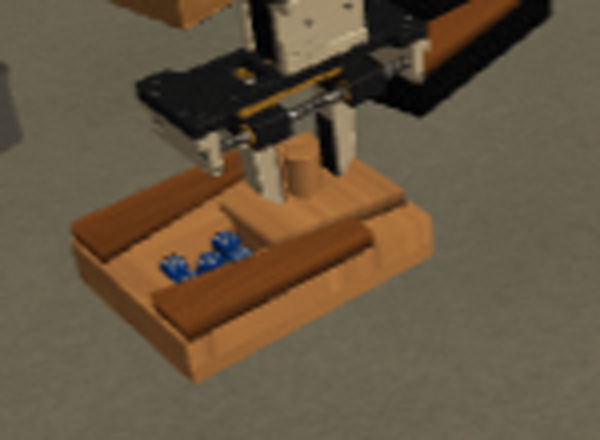

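The lid lies flat on the deck between the rail mouths and the fingers are loose around the knob. Now I'll push with the rear finger.

jog_arm(moves=[{"slide":[0,0.4,0],"rotation":[0,0,0],"claw":130},{"slide":[0,0.5,0],"rotation":[0,0,0],"claw":130},{"slide":[0,0.5,0],"rotation":[0,0,0],"claw":130},{"slide":[0,0.6,0],"rotation":[0,0,0],"claw":130},{"slide":[0,0.6,0],"rotation":[0,0,0],"claw":130},{"slide":[0,0.6,0],"rotation":[0,0,0],"claw":130},{"slide":[0,0.6,0],"rotation":[0,0,0],"claw":130},{"slide":[0,0.6,0],"rotation":[0,0,0],"claw":130},{"slide":[0,0.6,0],"rotation":[0,0,0],"claw":130},{"slide":[0,0.6,0],"rotation":[0,0,0],"claw":130},{"slide":[0,0.6,0],"rotation":[0,0,0],"claw":130},{"slide":[0,0.5,0],"rotation":[0,0,0],"claw":130},{"slide":[0,0.4,0],"rotation":[0,0,0],"claw":130},{"slide":[0,0.3,0],"rotation":[0,0,0],"claw":130},{"slide":[0,0,0],"rotation":[0,0,0],"claw":130}])

```text
time_s: 11.78
eef_pos: [550.8, -242.4, 228.8]
eef_rot: [2.462, 1.95, 0.0]
wrist_force: [0.5, 0.5, -0.1]
grip_width: 0.493
finger_force: 0.0
```

Run:
```python
from h import *
tool([521.2+44*.973,-235.5-44*.231,229])
im=get_image("scene")[:,:,::-1]
cv2.imwrite("pics/s6.png",cv2.resize(im[140:250,100:250],None,fx=4,fy=4,interpolation=cv2.INTER_CUBIC))
```

```text
t 11.78 pos [ 550.8 -242.4  228.8] yaw_y -0.2311 z [ 4.e-04 -1.e-04 -1.e+00] F [ 0.5  0.5 -0.1] w 0.493 ff 0.0
go cm [-0.02  1.36 -0.02]
```

View pics/s6.png

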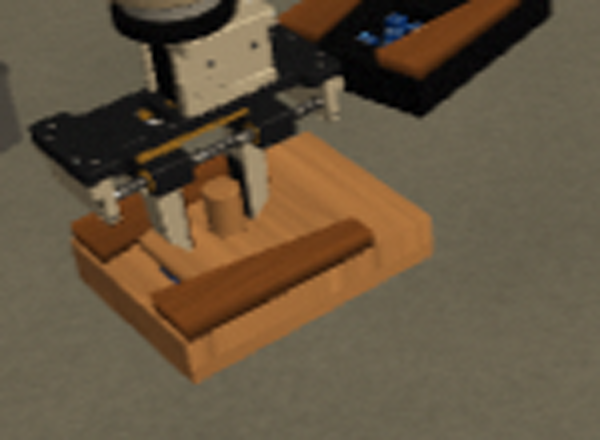

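The lid is following flat between the rails and is nearly over the dice. I'll press on in small rows and watch the force.

jog_arm(moves=[{"slide":[0,0.3,0],"rotation":[0,0,0],"claw":130},{"slide":[0,0.3,0],"rotation":[0,0,0],"claw":130},{"slide":[0,0.2,0],"rotation":[0,0,0],"claw":130},{"slide":[0,0.2,0],"rotation":[0,0,0],"claw":130},{"slide":[0,0,0],"rotation":[0,0,0],"claw":130}])

```text
time_s: 12.45
eef_pos: [560.1, -244.9, 228.6]
eef_rot: [-2.463, -1.95, 0.001]
wrist_force: [-3.3, -1.2, 1.5]
grip_width: 0.491
finger_force: 1.7
```

jog_arm(moves=[{"slide":[0,0.15,0],"rotation":[0,0,0],"claw":130},{"slide":[0,0.15,0],"rotation":[0,0,0],"claw":130},{"slide":[0,0,0],"rotation":[0,0,0],"claw":130}])

```text
time_s: 12.82
eef_pos: [562.4, -245.8, 228.5]
eef_rot: [-2.463, -1.949, 0.003]
wrist_force: [-7.0, -2.4, 4.0]
grip_width: 0.495
finger_force: 2.9
```

jog_arm(moves=[{"slide":[0,0.15,0],"rotation":[0,0,0],"claw":130},{"slide":[0,0.15,0],"rotation":[0,0,0],"claw":130},{"slide":[0,0,0],"rotation":[0,0,0],"claw":130}])

```text
time_s: 13.2
eef_pos: [565.2, -246.7, 228.5]
eef_rot: [-2.463, -1.949, 0.004]
wrist_force: [-6.7, -2.2, 4.2]
grip_width: 0.488
finger_force: 3.2
```

jog_arm(moves=[{"slide":[0,0.15,0],"rotation":[0,0,0],"claw":130},{"slide":[0,0.15,0],"rotation":[0,0,0],"claw":130},{"slide":[0,0,0],"rotation":[0,0,0],"claw":130}])

```text
time_s: 13.58
eef_pos: [567.2, -247.3, 228.3]
eef_rot: [-2.461, -1.948, 0.007]
wrist_force: [-11.3, -1.4, 7.4]
grip_width: 0.49
finger_force: 5.4
```

jog_arm(moves=[{"slide":[0,0.15,0],"rotation":[0,0,0],"claw":130},{"slide":[0,0.1,0],"rotation":[0,0,0],"claw":130},{"slide":[0,0,0],"rotation":[0,0,0],"claw":130}])

```text
time_s: 13.95
eef_pos: [568.0, -247.4, 228.1]
eef_rot: [-2.459, -1.946, 0.012]
wrist_force: [-19.8, 0.9, 13.9]
grip_width: 0.489
finger_force: 9.6
```

Run:
```python
from h import *
tool()
im=get_image("scene")[:,:,::-1]
cv2.imwrite("pics/s7.png",cv2.resize(im[140:250,100:250],None,fx=4,fy=4,interpolation=cv2.INTER_CUBIC))
```

```text
t 13.95 pos [ 568.  -247.4  228.1] yaw_y -0.2319 z [-9.7e-03 -1.0e-04 -1.0e+00] F [-19.8   0.9  13.9] w 0.489 ff 9.600086510181427
```

View pics/s7.png

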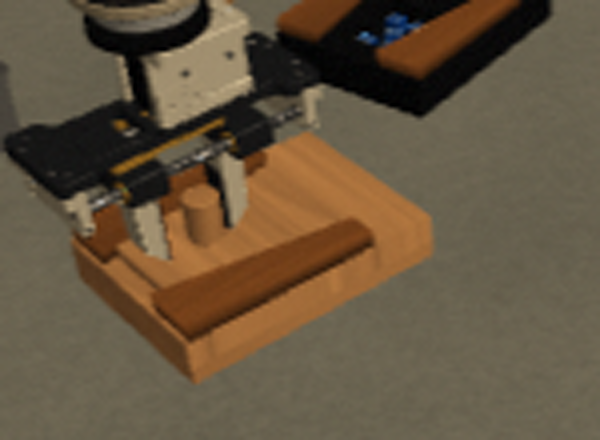

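It's wedged: about 20 N with no further advance. Backing off, lifting clear, and moving aside so the top camera can see.

jog_arm(moves=[{"slide":[0,-0.5,0],"rotation":[0,0,0],"claw":130},{"slide":[0,-0.5,0],"rotation":[0,0,0],"claw":130},{"slide":[0,0,0],"rotation":[0,0,0],"claw":80},{"slide":[0,0,0],"rotation":[0,0,0],"claw":80},{"slide":[0,0,-1],"rotation":[0,0,0],"claw":80},{"slide":[0,0,-3],"rotation":[0,0,0],"claw":80},{"slide":[0,0,-4],"rotation":[0,0,0],"claw":80},{"slide":[0,0,-4],"rotation":[0,0,0],"claw":80},{"slide":[4,0,-1],"rotation":[0,0,0],"claw":80},{"slide":[5,0,0],"rotation":[0,0,0],"claw":80},{"slide":[5,0,0],"rotation":[0,0,0],"claw":80},{"slide":[5,0,0],"rotation":[0,0,0],"claw":80},{"slide":[5,0,0],"rotation":[0,0,0],"claw":80},{"slide":[0,0,0],"rotation":[0,0,0],"claw":80}])

```text
time_s: 15.75
eef_pos: [617.0, -5.6, 359.9]
eef_rot: [-2.454, -1.959, -0.005]
wrist_force: [0.5, -0.7, -0.6]
grip_width: 0.686
finger_force: 0.0
```

Run:
```python
from h import *
tool()
a=get_image("top")[125:220,285:370,::-1]; b=get_image("scene")[140:235,100:205,::-1]
cv2.imwrite("pics/t8.png",cv2.resize(cv2.hconcat([a,b]),None,fx=4,fy=4,interpolation=cv2.INTER_CUBIC))
```

```text
t 15.75 pos [617.   -5.6 359.9] yaw_y -0.2234 z [ 0.0017  0.0033 -1.    ] F [ 0.5 -0.7 -0.6] w 0.686 ff 0.0
```

View pics/t8.png

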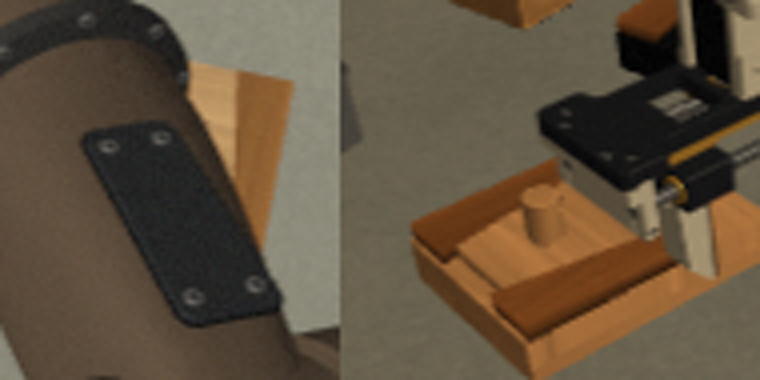

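The arm covers the top view. The scene view shows the lid seated between the rails with the dice covered: knob top at scene (151,188.5), narrow-end far corner at (129.5,200.7). Checking numerically.

Run:
```python
from h import *
c=calibration("scene"); f=192/np.tan(np.radians(c["fovy"]/2)); M=R.from_rotvec(c["rotation"])
def back(u,v,z):
    d=M.apply([(u-c["cx"])/f,(v-c["cy"])/f,1]); p=c["position"]+d*(z-c["position"][2])/d[2]
    return np.round(R.from_euler("z",.233).apply(p-[521.2,-235.5,0]),1)
print("knob",back(151,188.5,81),"corner",back(129.5,200.7,47),"(want 85,+-31.6)")
for w in([35,0,81],[85,-31.6,47],[85,31.6,47]): print(w,(proj(place(np.array([w],float),[521.2,-235.5,-.233]),"scene")-[100,140])*4+[340,0])
```

```text
knob [32.2  1.7 81. ] corner [ 83.7 -33.4  47. ] (want 85,+-31.6)
[35, 0, 81] [[539.075081   194.56945224]]
[85, -31.6, 47] [[457.63910918 244.84254998]]
[85, 31.6, 47] [[507.50614677 287.95661384]]
```

```bash
python3 -c "
from station import finish_job
print(finish_job())"
```

```text
the job is handed in; nothing more can be done
None
```

The tapered lid is wedged over the dice and released, and the job is handed in: a final push of about 20 N moved it no further, and the camera puts it within about 3 mm of home and 2 mm of centre; the rectangular lid was not touched.

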